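# Stack the flow cell on its guide pins

## Robot

A 6-joint arm with a two-finger parallel gripper is mounted at the origin on the work surface. World frame = base frame: x ahead of the robot, y to its left, z up, the work surface at z = 0. Lengths are in m, angles in degrees, forces in N, time in s.
With the tool pointing down it reaches from about 0.25 to 0.725 m from the base axis. Payload 9.7 kg.
Tool frame: the origin (TCP) lies at the very end of the fingers, on their centre line; the grasp point (between the pads) lies grasp_offset behind it (grasp_offset is the distance from the TCP to the grasp point, in m); z points along the fingers, y is the line along which they close (so a half turn about z gives the same grasp; the last joint's range is limited). The gripper opens to 85 mm and grips with 20 to 120 N. Pads are 22 mm wide; open, the fingers measure 114 mm over their backs; the gripper's body (76 mm by 85 mm) begins 54 mm behind the grasp point. The pads swing forward as they close: fully open they stand 13 mm farther back than shut.
Start: joints at [76.433, 4.979, 10.078, 95.1, 0, 90], TCP at [0.129, 0.535, 0.231] pointing down, gripper open.
Joint ranges: [-179.16, 179.16], [-48.56, 103.87], [-65.8, 70.77], [-126.05, 130.52], [-82.76, 87.17], [-180, 180]. Speed limits (degrees/s): [127.2, 127.2, 147.25, 180, 180, 180].

## Interface

Orientations are given as [roll, pitch, yaw] about the fixed x, y, z axes, in that order (R = Rz(yaw) Ry(pitch) Rx(roll)).
In Python, from workcell import get_obs, camera, calibration, job_done, recognise, cut_out, mark_of, grasp_offset gives the robot as it stands.
- The arm moves only by the tool servo_tool, never from a script. Its argument "moves" is a list of rows, each a list of 3 entries, a list of its own where there are three numbers: the turn, a rotation vector about the tool's x, y, z in degrees, then the shift along the tool's x, y, z in m, then the opening in per cent of the stroke, from 0 (shut) to 100 (fully open). In form: [[[ax, ay, az], [x, y, z], claw], ...]. A call has 1 to 12 rows; each row shifts and turns the commanded pose from where the row before left it, along the tool's axes as they then stand; what a row does not reach is not made up. A row lasts 1/10 s, in which the tool goes at most 50 mm and 8.59 degrees, less where a joint would pass 70% of its speed; a pose out of reach is approached as far as the arm can. A call is refused whole if a number of a shift passes 0.05 or a number of a turn 8.59, either way. A call with a gripper value outside its range is refused whole. The fingers move at their own pace and stop on an object; "force" is the grip in N (left out, the last holds). Time passes only in rows, so rows that do not move let the fingers close. It gives the time, the measured TCP pose, the force, the opening and the grip force at its end, in the units of the state.
- get_obs(): the state, without advancing time (a new reading comes with each control period).
- camera(name): name is "scene" or "top" or "wrist"; returns (picture, depth): 420x560x3 uint8, red, green, blue; 420x560 float32, m along the optical axis (not along the pixel's ray), 0 where there is no reading.
- calibration(name): a dict with "camera_matrix" (3x3 intrinsics, pixels), "R" (3x3) and "t" (3): a world point X has camera coordinates R X + t. Camera axes: x right, y down, z forward; pixel columns grow to the right and rows downward; lengths in m; the calibration is good to about 2 mm. A picture is of the moment at which its call begins: read the wrist's pose just before it. calibration takes no time and is no camera call; for the wrist camera it gives the pose at the moment of the call.
- job_done(): hands the job in; it is judged then, once.
Trained networks look in the newest picture that a camera, given by its name, has taken for a name from the list of things; names that differ only in an ending like _2 or _b are one class to them, and where a whole thing is asked for, a point or a joint stands for the part that bears it (a point fixed in the world has none). Each returns a list of dicts, best first, with "score" (0 to 1); they miss things now and then, are a little off and sometimes report something else, mostly with a low value. They report only what shows in the picture. A call takes as long as a camera call. They do not tell look-alikes from the thing itself.
- recognise(name, camera): "xyz" ([x, y, z] in m, in the coordinates of the camera as it stood for that picture, good to about 4 mm: the middle of the surface that is visible of it).
- cut_out(name, camera): "mask" (420x560 bool, what is visible of it).
- mark_of(name, camera): "xyz" ([x, y, z] in m, in the coordinates of the camera as it stood for that picture, good to about 4 mm: a listed point, or the origin of a listed thing).
The state is a dict: "time": time; "q": joint angles; "qd": joint speeds; "joint_efforts": joint torques, N m; "ee_pos": TCP position; "tcp_rot": TCP orientation; "wrist_force": force on the tool from outside, world axes, zero at the start; "torque": the same for the moment, N m; "opening": finger opening in m; "grasp_force": force on a finger pad.
Only numpy, scipy, OpenCV 4.12 (cv2) and the standard library are available. Lean on these libraries where they do the work, as an engineer would, in place of code of your own. Each camera call takes 0.05 s, during which the arm holds its last target. There are 200 camera calls.

## Task

Assemble the small flow cell on the lab bench: thread the white spacer plate over the cell base's two upright guide pins until it lies flat on the base, then thread the steel cover plate over the same pins, square block upwards, until it lies flush on the spacer. Let go of both parts and leave the jar, the dish, the wrench and the small one-hole blank plate where they are.

Things in the scene. Friction and masses are not known exactly. Their poses are not given: they have to be found in the camera images.
- cell: Grey metal flow cell base, fixed to the bench at a varying place and yaw. Origin: centre of its underside on the bench; z up, x along the line of the two pins. Foot 130 (x) x 84 (y) x 8 mm; on it a pedestal 104 x 36 mm whose flat top is at z = 30 mm. Two upright steel pins, 8 mm diameter, at x = -40 and +40 mm, y = 0; they rise from the pedestal's top to z = 64 mm, the last 8 mm tapering to a 3 mm tip. A short brass stub, 12 mm thick, on each end of the pedestal.
- spacer: White rigid plastic spacer plate, loose, 110 (x) x 50 (y) x 8 (z) mm, about 80 g. Origin: centre of its underside, z up, x along its length. Two round through holes of 11 mm at x = -40 and +40 mm, y = 0, and a rectangular window 37 x 21 mm in the middle. The same either way round. It starts flat on a grey plastic rest block, 66 x 30 x 18 mm, fixed to the bench, overhanging it by about 10 mm on the long sides and 22 mm at the ends.
- cover: Steel cover plate, loose, 110 (x) x 50 (y) x 8 (z) mm, about 300 g, with the same two 11 mm holes at x = -40 and +40 mm, y = 0. Origin: centre of the plate's underside, z up, x along its length. In the middle of its top stands a steel block 24 x 24 mm, from z = 8 to 32 mm, sides parallel to the plate's, with a small brass port 10 mm wide and 6 mm high on it. The same either way round. It starts flat, block up, on a second rest block like the spacer's (18 mm high).
- blank: Bystander: smaller white plastic plate, 76 x 50 x 8 mm, with one 15 mm hole in its middle, loose, flat on the bench. Not a part of this cell. Origin: centre of its underside.
- jar: Bystander: amber glass jar with a white cap, 52 mm diameter, about 65 mm high, loose on the bench. Origin: centre of its underside.
- dish: Bystander: shallow white dish, 90 mm wide, 18 mm high, loose on the bench. Origin: centre of its underside.
- wrench: Bystander: steel wrench, 130 mm long, lying on the bench. Origin: at its underside, x along its length.
Mind the look-alikes: they are no part of the job. There is more than one size of the cell; the one meant has the size given above. Leave any green look-alike of the spacer alone.

How it is judged (in metres and radians):
On the way, in this order (a step that is already met when the one before it is completed fails the run):
1. the spacer is threaded on both pins and lies flat on the cell base (horizontal distance between spacer and cell below 0.004 m and z of spacer in the frame of cell between 0.028 and 0.032 m and angle between the x axis of spacer and the x axis of cell, either way round below 0.08 rad and angle between spacer's own z axis and vertical below 0.05 rad), for 0.2 s.
2. the cover is threaded on both pins and lies flat on the spacer (all of step 1 and horizontal distance between cover and cell below 0.004 m and z of cover in the frame of cell between 0.036 and 0.04 m and angle between the x axis of cover and the x axis of cell, either way round below 0.08 rad and angle between cover's own z axis and vertical below 0.05 rad), for 0.2 s.
At the end, for the whole second after the job is handed in: Both pins pass through both plates, spacer flat on the base, cover (block up) flat on the spacer: each within 4 mm of the cell centre, 2 mm of its seated height (undersides at 30 and 38 mm), 0.08 rad of the cell x axis either way round, 0.05 rad of level, at rest (0.02 m/s, 0.2 rad/s) (all of step 2 and linear speed of each of spacer, cover below 0.02 m/s and angular speed of each of spacer, cover below 0.2 rad/s); the robot touches nothing.
It fails at once if the blank plate was moved more than 30 mm (distance of blank from where it was at the start of the episode above 0.03 m).
It fails at once if the jar was moved more than 30 mm (distance of jar from where it was at the start of the episode above 0.03 m).
It fails at once if the dish was moved more than 30 mm (distance of dish from where it was at the start of the episode above 0.03 m).
It fails at once if the wrench was moved more than 30 mm (distance of wrench from where it was at the start of the episode above 0.03 m).
It also fails if it takes over 67 s, if anything falls off the work surface, if the arm or the gripper's body presses on something with over 40 N, if the wrist force passes 120 N, or if a joint passes its speed limit or range.

## Working session

There is one attempt and no reset: what is moved stays moved. The work goes in short steps, Python scripts to look and compute and a tool call to move; the robot and the scene stay as the last step left them, time stands still between calls to the robot, and variables do not carry over. Pictures are saved under pics/ and viewed, at most 10 in all, crops included, and the job is handed in when it is done.

Besides the shell and the picture viewer there is one more tool, called after ">>>" as name(argument=value, ...) on one line, values as JSON. servo_tool: Moves the arm, as the interface text tells. Its arguments: {"type":"object","properties":{"moves":{"type":"array"},"force":{"type":"number"}},"required":["moves"]}

```bash
mkdir -p pics; ls
cat > h.py <<'E'
import numpy as np, cv2
from workcell import *
def shot(n,f=None):
    c=calibration(n); p,d=camera(n)
    if f: cv2.imwrite('pics/'+f,cv2.cvtColor(p,cv2.COLOR_RGB2BGR))
    return p,d,c
def w(c,x): return np.array(c["R"]).T@(np.array(x)-np.array(c["t"]).ravel())
def cloud(d,c):
    K=np.array(c["camera_matrix"]);v,u=np.indices(d.shape)
    X=np.stack([(u-K[0,2])/K[0,0]*d,(v-K[1,2])/K[1,1]*d,d],-1)
    return (X-np.array(c["t"]).ravel())@np.array(c["R"])
E
python3 - <<'E'
from h import *
o=get_obs();print(o);print(grasp_offset)
p,d,c=shot("top","top1.png")
for n in "cell spacer cover blank jar dish wrench".split():
    for r in recognise(n,"top"): print(n,round(r["score"],2),w(c,r["xyz"]).round(3))
E
```

```text
pics
{'time': 0.0, 'q': array([7.64337772e+01, 5.00951699e+00, 1.00320015e+01, 9.51004899e+01,
       1.05550264e-03, 9.00001753e+01]), 'qd': array([ 0.00408749,  0.04986678, -0.02888062, -0.0090946 , -0.03825159,
        0.02879857]), 'joint_efforts': array([ 2.56530820e-04, -5.20391142e+01,  4.64804471e+01,  1.62470917e-02,
        1.49394396e-05, -2.96228876e-06]), 'ee_pos': array([0.12894849, 0.53440976, 0.23057631]), 'tcp_rot': array([-1.79921995e+02, -1.05526299e-03,  1.66433600e+02]), 'wrist_force': array([-0.28643562, -0.59686615,  0.10256298]), 'torque': array([0.03472095, 0.0408572 , 0.03557287]), 'grasp_force': 0.0, 'opening': 0.08524639970933046}
0.0187
cell 0.8 [0.446 0.071 0.005]
cell 0.79 [ 0.342 -0.117  0.009]
cell 0.7 [ 0.584 -0.045  0.009]
cell 0.53 [0.731 0.202 0.066]
spacer 0.94 [0.535 0.287 0.022]
spacer 0.63 [0.363 0.244 0.011]
spacer 0.62 [0.512 0.418 0.008]
blank 0.67 [ 0.752 -0.084  0.009]
jar 0.74 [0.732 0.203 0.067]
dish 0.97 [ 0.743 -0.301  0.013]
wrench 0.59 [0.767 0.044 0.009]
```

View pics/top1.png

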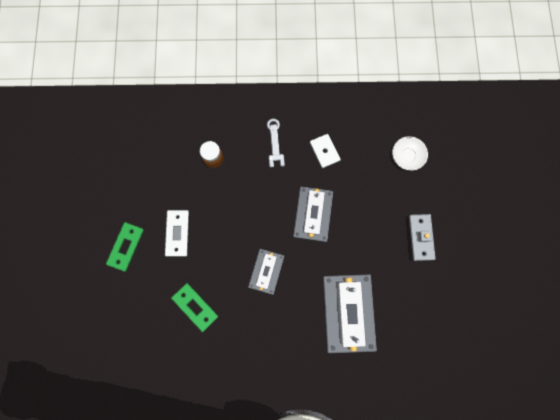

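Run:
```python
from h import *
shot("scene","scene1.png")
p,d,c=shot("top")
X=cloud(d,c); np.save('X.npy',X)
print(c)
```

```text
{'camera_matrix': array([[395.91567902,   0.        , 278.16961187],
       [  0.        , 395.91567902, 212.04113992],
       [  0.        ,   0.        ,   1.        ]]), 'R': array([[-0.01698169, -0.99983741,  0.0060639 ],
       [-0.98181193,  0.01552794, -0.18922005],
       [ 0.18909512, -0.00916689, -0.98191599]]), 't': array([0.05029941, 0.58233588, 0.88679066])}
```

View pics/scene1.png

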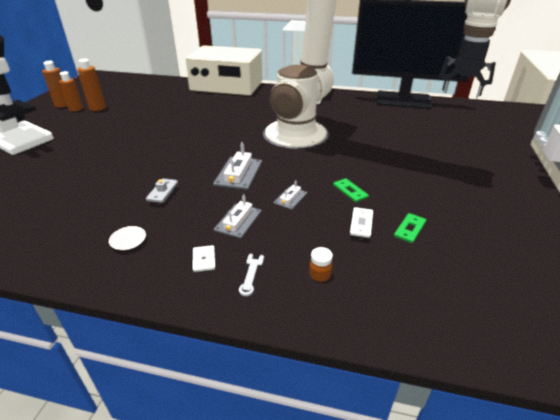

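The top view shows the white spacer at (177,233), the cover at (422,237) and green look-alikes at (125,246) and (194,307). There are three cells: small (266,271), medium (313,213) and large (350,313). I'll measure their sizes next.

```bash
cat >> h.py <<'E'
def rect(X,m):
    P=X[m][:,:2]
    (a,b),(s,t),th=cv2.minAreaRect((P*1000).astype(np.float32))
    if s<t: s,t,th=t,s,th+90
    return np.round([a,b,s,t,(th+90)%180-90],1)
E
python3 - <<'E'
from h import *
X=np.load('X.npy')
v,u=np.indices(X.shape[:2])
for n,(cu,cv,r) in dict(sp=(177,233,33),cov=(422,237,33),med=(313,213,38),small=(266,271,30),large=(350,313,45)).items():
    b=(abs(u-cu)<r)&(abs(v-cv)<r)
    z=X[...,2][b]
    print(n,np.histogram(z,bins=np.arange(-.01,.1,.005)))
    lo,hi={'sp':(.021,.032),'cov':(.021,.032)}.get(n,(.0055,.014))
    print(rect(X,b&(X[...,2]>lo)&(X[...,2]<hi)))
    if n in('med','small','large'): print(' top',rect(X,b&(X[...,2]>.025)&(X[...,2]<.034)))
E
```

```text
sp (array([   3, 1220, 2015,   18,    2,  110,  220,  609,   16,    0,    0,
          0,    0,    0,    0,    0,    0,    0,    0,    0,    0]), array([-0.01 , -0.005,  0.   ,  0.005,  0.01 ,  0.015,  0.02 ,  0.025,
        0.03 ,  0.035,  0.04 ,  0.045,  0.05 ,  0.055,  0.06 ,  0.065,
        0.07 ,  0.075,  0.08 ,  0.085,  0.09 ,  0.095]))
[ 5.408e+02  2.873e+02  1.108e+02  5.120e+01 -5.000e-01]
cov (array([   5, 1233, 1987,   29,    0,   11,  173,  612,   28,    6,    9,
         40,   63,   11,    0,    0,    0,    0,    0,    0,    0]), array([-0.01 , -0.005,  0.   ,  0.005,  0.01 ,  0.015,  0.02 ,  0.025,
        0.03 ,  0.035,  0.04 ,  0.045,  0.05 ,  0.055,  0.06 ,  0.065,
        0.07 ,  0.075,  0.08 ,  0.085,  0.09 ,  0.095]))
[ 521.1 -308.9  110.5   52.8    1.2]
med (array([   3, 1441, 2450,  793,  245,   13,   25,  228,  373,    9,    0,
          4,    2,    7,    9,    1,    0,    0,    0,    0,    0]), array([-0.01 , -0.005,  0.   ,  0.005,  0.01 ,  0.015,  0.02 ,  0.025,
        0.03 ,  0.035,  0.04 ,  0.045,  0.05 ,  0.055,  0.06 ,  0.065,
        0.07 ,  0.075,  0.
[... 263 characters left out ...]
 -0.005,  0.   ,  0.005,  0.01 ,  0.015,  0.02 ,  0.025,
        0.03 ,  0.035,  0.04 ,  0.045,  0.05 ,  0.055,  0.06 ,  0.065,
        0.07 ,  0.075,  0.08 ,  0.085,  0.09 ,  0.095]))
[452.8  79.3 137.6  83.7 -18.8]
 top [444.6  71.6  74.9  24.7 -18.4]
large (array([   2, 1732, 2436,  497, 1651,   63,   28,   21,   61,  247, 1046,
         46,    6,    3,    5,    3,    8,   11,   17,   11,    1]), array([-0.01 , -0.005,  0.   ,  0.005,  0.01 ,  0.015,  0.02 ,  0.025,
        0.03 ,  0.035,  0.04 ,  0.045,  0.05 ,  0.055,  0.06 ,  0.065,
        0.07 ,  0.075,  0.08 ,  0.085,  0.09 ,  0.095]))
[ 344.1 -130.9  203.   178.5  -88.5]
 top [ 3.444e+02 -1.160e+02  1.632e+02  3.250e+01  2.000e-01]
```

The medium cell, whose top is at 30 mm, is the target at about (0.587,-0.048) with yaw about -9°. Next I'll turn to yaw 179.5° and hover over the spacer for a wrist view.

>>> servo_tool(moves=[[[0,0,-6.5],[0,0,0],100],[[0,0,-6.5],[0,0,0],100],[[0,0,0],[-0.04,-0.024,0],100],[[0,0,0],[-0.04,-0.024,0],100],[[0,0,0],[-0.04,-0.024,0],100],[[0,0,0],[-0.04,-0.024,0],100],[[0,0,0],[-0.04,-0.024,0],100],[[0,0,0],[-0.04,-0.024,0],100],[[0,0,0],[-0.04,-0.024,0],100],[[0,0,0],[-0.04,-0.024,0],100],[[0,0,0],[-0.04,-0.024,0],100],[[0,0,0],[-0.04,-0.024,0],100]])

```text
time: 1.7
ee_pos: [0.5281, 0.2893, 0.2314]
tcp_rot: [180.0, 0.0, 179.4]
wrist_force: [0.6, 1.1, 1.1]
opening: 0.085
grasp_force: 0.0
```

>>> servo_tool(moves=[[[0,0,0],[0,0,0],100],[[0,0,0],[0,0,0],100]])

```text
time: 1.9
ee_pos: [0.5272, 0.29, 0.2307]
tcp_rot: [-180.0, -0.1, 179.3]
wrist_force: [0.0, 0.1, 0.2]
opening: 0.0851
grasp_force: 0.0
```

Run:
```python
from h import *
o=get_obs();print(o['ee_pos'],o['tcp_rot'],o['time'])
p,d,c=shot("wrist","w1.png");X=cloud(d,c)
print(w(c,[0,0,0]),np.array(c['R']).round(2),c['camera_matrix'][0][0])
for r in recognise("spacer","wrist"): print(r['score'],w(c,r['xyz']))
for r in cut_out("spacer","wrist")[:2]: print(r['score'],rect(X,r['mask']&(X[...,2]>.022)&(X[...,2]<.032)))
```

```text
[0.52719291 0.28996963 0.23073602] [-1.79983793e+02 -5.56508980e-02  1.79310401e+02] 1.9
[0.44382105 0.29150848 0.37250186] [[ 0.01  1.   -0.  ]
 [ 0.95 -0.01  0.33]
 [ 0.33 -0.   -0.95]] 290.4605308713455
0.92 [0.36499834 0.25101673 0.00504258]
0.66 [0.50700341 0.42021539 0.0033585 ]
0.6 [0.53395675 0.28578233 0.02145082]
0.85 [0. 0. 0. 0. 0.]
0.76 [541.8 288.7 109.8  50.   -0.6]
```

View pics/w1.png

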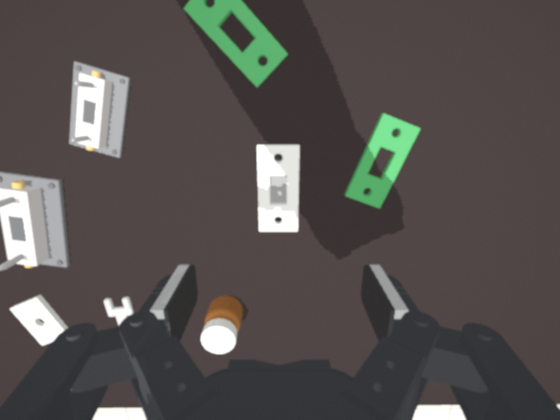

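The spacer is at (278,188) in the wrist view, measured at (0.5418, 0.2887) with yaw -0.6°, and its size matches. Descending to grasp it across its width.

>>> servo_tool(moves=[[[0,0,0],[-0.0146,-0.0015,0.04],100],[[0,0,0],[0,0,0.045],100],[[0,0,0],[0,0,0.045],100],[[0,0,0],[0,0,0.04],100],[[0,0,0],[0,0,0.03],100],[[0,0,0],[0,0,0.0155],100],[[0,0,0],[0,0,0.01],100],[[0,0,0],[0,0,0],100],[[0,0,0],[0,0,0],100]])

```text
time: 2.95
ee_pos: [0.5418, 0.2897, 0.0075]
tcp_rot: [179.9, 0.1, 179.5]
wrist_force: [-0.1, 0.3, -0.0]
opening: 0.0853
grasp_force: 0.0
```

>>> servo_tool(moves=[[[0,0,0],[0,0,0],30],[[0,0,0],[0,0,0],30],[[0,0,0],[0,0,0],30],[[0,0,0],[0,0,0],30],[[0,0,0],[0,0,0],30],[[0,0,0],[0,0,0],30],[[0,0,0],[0,0,0],30],[[0,0,0],[0,0,0],30]], force=40)

```text
time: 3.75
ee_pos: [0.5418, 0.2893, 0.007]
tcp_rot: [180.0, 0.1, 179.4]
wrist_force: [-1.7, -1.3, 5.1]
opening: 0.0493
grasp_force: 41.3
```

>>> servo_tool(moves=[[[0,0,0],[0,0,-0.02],30],[[0,0,0],[0,0,-0.04],30],[[0,0,0],[0,0,-0.05],30],[[0,0,0],[-0.01,-0.03,-0.05],30],[[0,0,0],[-0.014,-0.042,-0.03],30],[[0,0,0],[-0.014,-0.042,0],30],[[0,0,0],[-0.014,-0.042,0],30],[[0,0,0],[-0.014,-0.042,0],30],[[0,0,0],[-0.014,-0.042,0],30],[[0,0,0],[-0.014,-0.042,0],30],[[0,0,0],[-0.014,-0.037,0],30],[[0,0,0],[-0.01,-0.018,0],30]])

```text
time: 4.95
ee_pos: [0.6539, -0.045, 0.186]
tcp_rot: [-180.0, -0.0, 179.3]
wrist_force: [0.2, 0.2, -1.4]
opening: 0.0491
grasp_force: 42.0
```

>>> servo_tool(moves=[[[0,0,4.2],[0,0,0],30],[[0,0,4.2],[0,0,0],30],[[0,0,0],[0,0,0],30],[[0,0,0],[0,0,0],30]])

```text
time: 5.35
ee_pos: [0.6534, -0.0417, 0.1861]
tcp_rot: [-180.0, -0.0, 171.2]
wrist_force: [0.9, 0.2, -0.6]
opening: 0.0491
grasp_force: 42.0
```

Run:
```python
from h import *
o=get_obs();print(o['ee_pos'],o['tcp_rot'],o['opening'],o['grasp_force'])
p,d,c=shot("wrist","w2.png");X=cloud(d,c);np.save('X2.npy',X)
for r in cut_out("cell","wrist")[:3]: print(r['score'],np.median(X[r['mask']],0))
for r in cut_out("spacer","wrist")[:2]: print(r['score'],rect(X,r['mask']&(X[...,2]>.1)),np.median(X[r['mask']],0))
```

```text
[ 0.65343456 -0.04166685  0.18608761] [-1.79998620e+02 -5.37909936e-03  1.71153690e+02] 0.04906054654606187 41.95959985256195
0.97 [ 0.57438373 -0.04354238  0.00816817]
0.94 [0.49255807 0.06764494 0.004868  ]
0.71 [637.6 -39.  134.8  55.   -6.2] [ 0.63573839 -0.03972905  0.20418984]
```

View pics/w2.png

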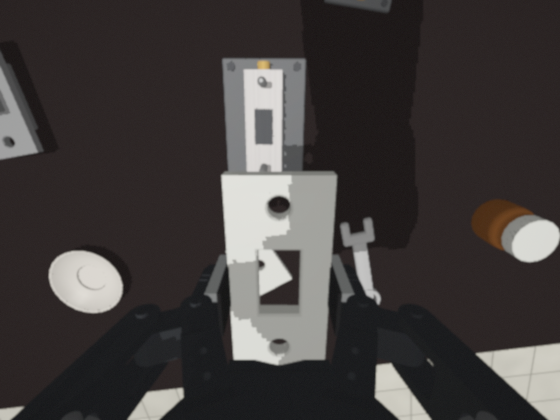

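The picture shows the spacer held level in the fingers, with its holes near (279,204) and (279,346). The cell pins stand at (263,80) and near (265,168). I'll measure plate against pins.

```bash
cat > m.py <<'E'
from h import *
im=cv2.imread('pics/w2.png').astype(int);X=np.load('X2.npy');v,u=np.indices(X.shape[:2])
g=im.min(-1)
pl=(u>215)&(u<345)&(v>165)&(v<368)&(X[...,2]>.195)&(X[...,2]<.215)&(g>95)
z=X[...,2][pl];print('z',np.percentile(z,[5,50,95]),pl.sum())
A=np.c_[X[pl][:,:2],np.ones(pl.sum())];print('plane',np.linalg.lstsq(A,X[pl][:,2],rcond=None)[0])
print('plate',rect(X,pl))
# hull of mask -> holes
m=pl.astype(np.uint8)
P=X[pl]
for row in (185,230,330,350): 
    k=np.where(pl[row])[0]; print(row,X[row,k[0]].round(4),X[row,k[-1]].round(4))
cs,h=cv2.findContours(m,cv2.RETR_CCOMP,cv2.CHAIN_APPROX_NONE)
for cc,hh in zip(cs,h[0]):
    if hh[3]>=0 and len(cc)>12:
        mm=cc[:,0]; Q=X[mm[:,1],mm[:,0]]; print('hole',len(cc),mm.mean(0),Q.min(0).round(4),Q.max(0).round(4))
c=(u>215)&(u<310)&(v>50)&(v<172)
top=c&(X[...,2]>.026)&(X[...,2]<.035)
print('ped',rect(X,top),np.median(X[top],0))
ft=c&(X[...,2]>.004)&(X[...,2]<.013); print('foot',rect(X,ft))
pin=c&(X[...,2]>.040)
n,l,s,ce=cv2.connectedComponentsWithStats(pin.astype(np.uint8))
for i in range(1,n):
    q=X[l==i]; print('pin',len(q),q.mean(0).round(4),q[:,2].max().round(4),ce[i], q[q[:,2]>q[:,2].max()-.012].mean(0).round(4))
E
python3 m.py
```

```text
z [0.20127449 0.20419828 0.20519876] 17117
plane [-1.94798737e-04  5.62174261e-03  2.04318627e-01]
plate [651.3 -40.6 107.2  60.9  -8.6]
185 [ 0.5993 -0.058   0.2034] [ 0.6065 -0.009   0.2052]
230 [ 0.6208 -0.0614  0.2032] [ 0.6278 -0.0123  0.2047]
330 [ 0.6762 -0.0694  0.2052] [ 0.6837 -0.0213  0.2051]
350 [ 0.6914 -0.0723  0.203 ] [ 0.698  -0.0232  0.2041]
hole 33 [278.24242424 341.39393939] [ 0.6851 -0.0519  0.196 ] [ 0.6985 -0.0428  0.2049]
hole 192 [278.61458333 276.90104167] [ 0.6321 -0.0542  0.1956] [ 0.6732 -0.0282  0.2058]
hole 58 [278.39655172 204.25862069] [ 0.6071 -0.0404  0.196 ] [ 0.6191 -0.0295  0.2045]
ped [583.7 -46.2  96.1  36.   -9.1] [ 0.58015819 -0.04581815  0.02931131]
foot [579.6 -45.5 114.5  84.2  -9.2]
pin 1 [ 0.571  -0.0282  0.3278] 0.3278 [257.  55.] [ 0.571  -0.0282  0.3278]
pin 1 [ 0.571  -0.0282  0.3278] 0.3278 [284.  58.] [ 0.571  -0.0282  0.3278]
pin 1 [ 0.571  -0.0282  0.3278] 0.3278 [251.  60.] [ 0.571  -0.0282  0.3278]
pin 2 [ 0.571  -0.0282  0.3278] 0.3278 [241.   62.5] [ 0.571  -0.0282  0.3278]
pin 1 [ 0.571  -0.0282  0.3278] 0.3278 [264.  62.] [ 
[... 3673 characters left out ...]
.571  -0.0282  0.3278] 0.3278 [256. 161.] [ 0.571  -0.0282  0.3278]
pin 1 [ 0.571  -0.0282  0.3278] 0.3278 [300. 162.] [ 0.571  -0.0282  0.3278]
pin 1 [ 0.571  -0.0282  0.3278] 0.3278 [228. 165.] [ 0.571  -0.0282  0.3278]
pin 43 [ 0.6241 -0.0521  0.0521] 0.0601 [262.72093023 168.72093023] [ 0.6242 -0.0523  0.0552]
pin 1 [ 0.571  -0.0282  0.3278] 0.3278 [297. 167.] [ 0.571  -0.0282  0.3278]
pin 1 [ 0.571  -0.0282  0.3278] 0.3278 [235. 168.] [ 0.571  -0.0282  0.3278]
pin 1 [ 0.571  -0.0282  0.3278] 0.3278 [254. 169.] [ 0.571  -0.0282  0.3278]
pin 1 [ 0.571  -0.0282  0.3278] 0.3278 [250. 171.] [ 0.571  -0.0282  0.3278]
pin 1 [ 0.571  -0.0282  0.3278] 0.3278 [273. 170.] [ 0.571  -0.0282  0.3278]
```

>>> servo_tool(moves=[[[0,0,0.3],[0.03,-0.008,0],30],[[0,0,0],[0.024,-0.0058,0.02],30],[[0,0,0],[0.01,-0.002,0.04],30],[[0,0,0],[0,0,0.03],30],[[0,0,0],[0,0,0],30],[[0,0,0],[0,0,0],30],[[0,0,0],[0,0,0],30]])

```text
time: 6.2
ee_pos: [0.589, -0.0471, 0.0983]
tcp_rot: [180.0, 0.2, 170.8]
wrist_force: [0.2, -0.4, -0.6]
opening: 0.0488
grasp_force: 41.9
```

```bash
cat > w.py <<'E'
from h import *
import sys
o=get_obs();e=o['ee_pos'];y=np.radians(o['tcp_rot'][2]);print(e,o['tcp_rot'],o['wrist_force'])
D=np.array([.0,.0])
off=np.array([float(sys.argv[1]),float(sys.argv[2])]) # target tcp
d=off-e[:2];print('tool shift',d@[np.cos(y),np.sin(y)],d@[np.sin(y),-np.cos(y)])
shot("wrist",sys.argv[3])
E
python3 w.py 0.5877 -0.0471 w3.png
```

```text
[ 0.58899263 -0.04711489  0.09833131] [1.79987246e+02 1.63594005e-01 1.70761842e+02] [ 0.17412467 -0.38125782 -0.5865642 ]
tool shift 0.001278254720618506 -0.00019282413388356897
```

View pics/w3.png

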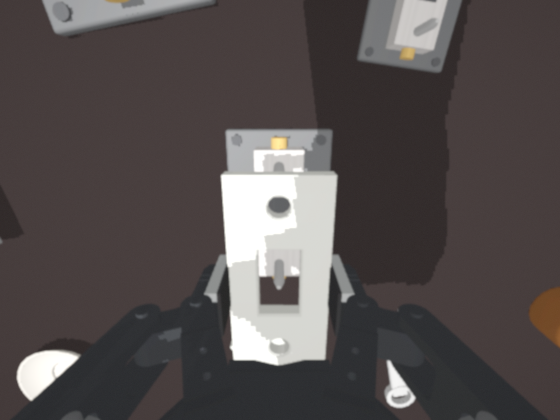

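The pin and stub line up with the hole at column 279. Trimming x by 1.3 mm and lowering onto the tips.

>>> servo_tool(moves=[[[0,0,0],[0.0013,-0.0002,0.01],30],[[0,0,0],[0,0,0.01],30],[[0,0,0],[0,0,0.005],30],[[0,0,0],[0,0,0.004],30],[[0,0,0],[0,0,0.003],30],[[0,0,0],[0,0,0],30],[[0,0,0],[0,0,0],30]])

```text
time: 6.95
ee_pos: [0.5866, -0.0471, 0.0643]
tcp_rot: [180.0, 0.0, 170.7]
wrist_force: [-0.0, 0.3, -0.3]
opening: 0.049
grasp_force: 42.0
```

>>> servo_tool(moves=[[[0,0,0],[-0.0009,0,0.004],30],[[0,0,0],[0,0,0.004],30],[[0,0,0],[0,0,0.003],30],[[0,0,0],[0,0,0.003],30],[[0,0,0],[0,0,0.003],30],[[0,0,0],[0,0,0],30],[[0,0,0],[0,0,0],30]])

```text
time: 7.65
ee_pos: [0.5874, -0.0473, 0.0471]
tcp_rot: [-180.0, -0.0, 170.7]
wrist_force: [-0.1, -0.1, -2.4]
opening: 0.0488
grasp_force: 42.0
```

>>> servo_tool(moves=[[[0,0,0],[0,0,0.003],30],[[0,0,0],[0,0,0.003],30],[[0,0,0],[0,0,0.003],30],[[0,0,0],[0,0,0.003],30],[[0,0,0],[0,0,0],30],[[0,0,0],[0,0,0],30]])

```text
time: 8.25
ee_pos: [0.5873, -0.0473, 0.035]
tcp_rot: [-180.0, -0.0, 170.7]
wrist_force: [0.1, -0.4, -1.2]
opening: 0.0488
grasp_force: 42.0
```

>>> servo_tool(moves=[[[0,0,0],[0,0,0.003],30],[[0,0,0],[0,0,0.003],30],[[0,0,0],[0,0,0.003],30],[[0,0,0],[0,0,0.003],30],[[0,0,0],[0,0,0.002],30],[[0,0,0],[0,0,0],30],[[0,0,0],[0,0,0],30]])

```text
time: 8.95
ee_pos: [0.5874, -0.0473, 0.0211]
tcp_rot: [180.0, 0.0, 170.7]
wrist_force: [0.1, -0.4, -0.7]
opening: 0.049
grasp_force: 42.0
```

>>> servo_tool(moves=[[[0,0,0],[0,0,0.001],30],[[0,0,0],[0,0,0.001],30],[[0,0,0],[0,0,0],30],[[0,0,0],[0,0,0],30]])

```text
time: 9.35
ee_pos: [0.5874, -0.0473, 0.0191]
tcp_rot: [-180.0, 0.0, 170.7]
wrist_force: [0.8, -0.4, -0.3]
opening: 0.0493
grasp_force: 42.0
```

>>> servo_tool(moves=[[[0,0,0],[0,0,0.0005],30],[[0,0,0],[0,0,0],62],[[0,0,0],[0,0,0],70],[[0,0,0],[0,0,0],85],[[0,0,0],[0,0,0],85],[[0,0,0],[0,0,0],85],[[0,0,0],[0,0,-0.02],85],[[0,0,0],[0,0,-0.04],85],[[0,0,0],[0,0,-0.05],85],[[0,0,0],[-0.04,0,-0.05],85],[[0,0,0],[-0.04,0,0],85],[[0,0,0],[0,0,0],85]])

```text
time: 10.55
ee_pos: [0.6611, -0.0593, 0.1659]
tcp_rot: [-180.0, 0.0, 170.7]
wrist_force: [-1.1, -0.1, -1.2]
opening: 0.0725
grasp_force: 0.0
```

Run:
```python
from h import *
o=get_obs();print(o['ee_pos'],o['tcp_rot'])
p,d,c=shot("wrist","w4.png");X=cloud(d,c);v,u=np.indices(d.shape)
m=(abs(X[...,0]-.587)<.07)&(abs(X[...,1]+.047)<.05)&(X[...,2]>.033)&(X[...,2]<.043)
print(rect(X,m));P=X[m];print(np.linalg.lstsq(np.c_[P[:,:2]-P[:,:2].mean(0),np.ones(len(P))],P[:,2],rcond=None)[0])
```

```text
[ 0.66114474 -0.05933568  0.16587362] [-1.79995043e+02  3.15616299e-03  1.70720942e+02]
[587.3 -46.9 109.9  50.2  -9.2]
[-3.80305638e-05  4.51053840e-04  3.71952658e-02]
```

View pics/w4.png

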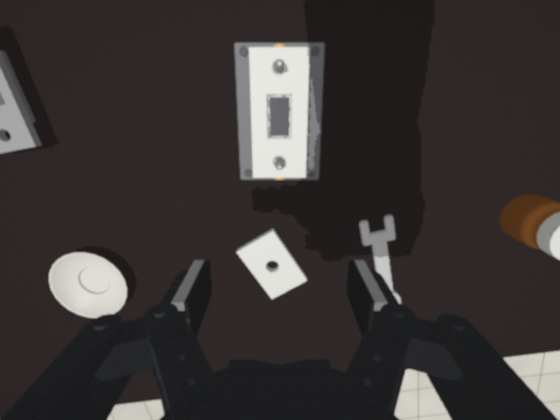

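The spacer is seated flat: the plates and pins show at (280,110), measured centre (0.5873,-0.0469), yaw -9.2°, level. Moving to view the cover.

>>> servo_tool(moves=[[[0,0,-5.1],[0,0,-0.03],85],[[0,0,-5.1],[0,0,-0.03],85],[[0,0,0],[0.02,-0.042,0],70],[[0,0,0],[0.02,-0.042,0],70],[[0,0,0],[0.02,-0.042,0],70],[[0,0,0],[0.02,-0.042,0],70],[[0,0,0],[0.02,-0.042,0],70],[[0,0,0],[0.02,-0.04,0],70],[[0,0,0],[0,0,0],70],[[0,0,0],[0,0,0],70],[[0,0,0],[0,0,0],70]])

```text
time: 11.7
ee_pos: [0.5417, -0.3097, 0.2278]
tcp_rot: [180.0, 0.0, -179.0]
wrist_force: [0.6, -0.1, 0.7]
opening: 0.0597
grasp_force: 0.0
```

```bash
cat > c.py <<'E'
from h import *
import sys
o=get_obs();e=o['ee_pos'];yaw=o['tcp_rot'][2];print(e,o['tcp_rot'])
p,d,c=shot("wrist",sys.argv[1]);X=cloud(d,c)
b=(abs(X[...,0]-.521)<.08)&(abs(X[...,1]+.309)<.06)
pl=rect(X,b&(X[...,2]>.0215)&(X[...,2]<.030));bl=rect(X,b&(X[...,2]>.046)&(X[...,2]<.0525))
print('plate',pl,'block',bl,[np.median(X[...,2][b&(X[...,2]>l)&(X[...,2]<h)]) for l,h in((.0215,.03),(.046,.053))])
E
python3 c.py w5.png
```

```text
[ 0.54169845 -0.3097137   0.22777555] [ 1.79985465e+02  5.13667698e-03 -1.79034837e+02]
plate [ 522.7 -308.   109.5   50.1    0.8] block [ 521.6 -308.1   23.5   22.6    1. ] [np.float64(0.025261861636781104), np.float64(0.049235053527791756)]
```

View pics/w5.png

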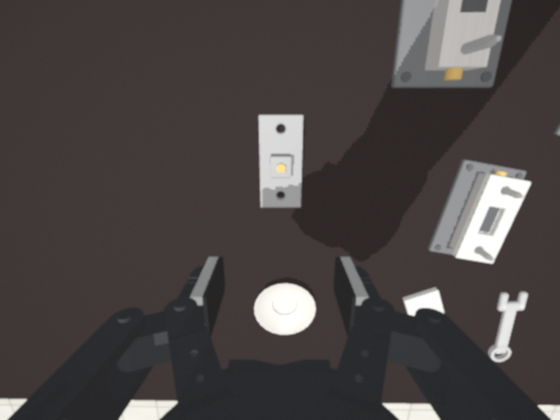

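The cover is at (281,160) in the wrist view, measured at (0.522,-0.308) with yaw 0.9°, block up. I'll grip the block across y so the fingers stay clear of the spacer.

>>> servo_tool(moves=[[[0,0,0],[0.0195,0.002,0.03],70],[[0,0,0],[0,0,0.04],70],[[0,0,0],[0,0,0.04],70],[[0,0,0],[0,0,0.04],70],[[0,0,0],[0,0,0.03],70],[[0,0,0],[0,0,0.015],70],[[0,0,0],[0,0,0.006],70],[[0,0,0],[0,0,0],70],[[0,0,0],[0,0,0],70],[[0,0,0],[0,0,0],70]])

```text
time: 12.75
ee_pos: [0.5231, -0.3094, 0.0284]
tcp_rot: [-179.9, 0.1, -179.1]
wrist_force: [0.1, 0.1, 0.8]
opening: 0.06
grasp_force: 0.0
```

>>> servo_tool(moves=[[[0,0,0],[0.0007,0.0012,0.002],70],[[0,0,0],[0,0,0],40],[[0,0,0],[0,0,0],34],[[0,0,0],[0,0,0],10],[[0,0,0],[0,0,0],10],[[0,0,0],[0,0,0],10],[[0,0,0],[0,0,0],10],[[0,0,0],[0,0,0],10],[[0,0,0],[0,0,0],10]], force=60)

```text
time: 13.65
ee_pos: [0.5222, -0.3083, 0.0262]
tcp_rot: [-179.9, 0.1, -179.1]
wrist_force: [-1.0, 0.7, 8.6]
opening: 0.0229
grasp_force: 62.9
```

>>> servo_tool(moves=[[[0,0,0],[0,0,-0.01],10],[[0,0,0],[0,0,-0.03],10],[[0,0,0],[0,0,-0.04],10],[[0,0,0],[-0.01,0.02,-0.045],10],[[0,0,0],[-0.02,0.038,-0.04],10],[[0,0,0],[-0.02,0.038,0],10],[[0,0,0],[-0.02,0.038,0],10],[[0,0,0],[-0.02,0.038,0],10],[[0,0,0],[-0.02,0.038,0],10],[[0,0,0],[-0.02,0.03,0],10],[[0,0,0],[-0.013,0.012,0],10]])

```text
time: 14.75
ee_pos: [0.6581, -0.0561, 0.1832]
tcp_rot: [180.0, -0.1, -178.9]
wrist_force: [-0.5, -0.9, -3.0]
opening: 0.0228
grasp_force: 60.9
```

>>> servo_tool(moves=[[[0,0,5],[0,0,0],10],[[0,0,5.1],[0,0,0],10],[[0,0,0],[0,0,0],10],[[0,0,0],[0,0,0],10],[[0,0,0],[0,0,0],10]])

```text
time: 15.25
ee_pos: [0.6573, -0.0595, 0.1835]
tcp_rot: [-180.0, -0.0, 170.9]
wrist_force: [0.0, 0.0, -3.7]
opening: 0.0228
grasp_force: 60.7
```

```bash
cat > n.py <<'E'
from h import *
o=get_obs();e=o['ee_pos'];print(e,o['tcp_rot'],o['opening'],o['wrist_force'])
p,d,c=shot("wrist","w6.png");X=cloud(d,c);np.save('X6.npy',X)
L=X-e
y=np.radians(o['tcp_rot'][2]);tx=L[...,0]*np.cos(y)+L[...,1]*np.sin(y);ty=L[...,0]*np.sin(y)-L[...,1]*np.cos(y)
v,u=np.indices(d.shape)
m=(abs(L[...,2]+.0)<.006)&(abs(ty)<.04)&(abs(tx)<.075)&(d>0)
print(m.sum());P=X[m]
print('plane',np.linalg.lstsq(np.c_[P[:,:2]-e[:2],np.ones(len(P))],P[:,2],rcond=None)[0])
print('plate',rect(X,m),'tool x range',np.percentile(tx[m],[.3,99.7]))
for a in np.arange(-.055,.06,.01):
    k=m&(abs(tx-a)<.004)
    if k.sum()>50: print(a.round(3),np.percentile(ty[k],[.5,99.5]).round(4))
E
python3 n.py
```

```text
[ 0.65729031 -0.05946782  0.18351293] [-1.79997715e+02 -1.45238326e-02  1.70927914e+02] 0.02276973680220725 [ 0.03410125  0.00752651 -3.73314882]
9853
plane [-8.78504402e-04 -1.25339926e-06  1.82460801e-01]
plate [657.2 -58.7 111.   50.4  -8.7] tool x range [-0.05431779  0.05546461]
-0.055 [-0.0184  0.0194]
-0.045 [-0.0182  0.0185]
-0.035 [-0.0136  0.0146]
0.005 [-0.0242  0.0254]
0.015 [-0.0242  0.025 ]
0.025 [-0.0242  0.0252]
0.035 [-0.0242  0.0252]
0.045 [-0.0243  0.0253]
0.055 [-0.0243  0.0252]
```

View pics/w6.png

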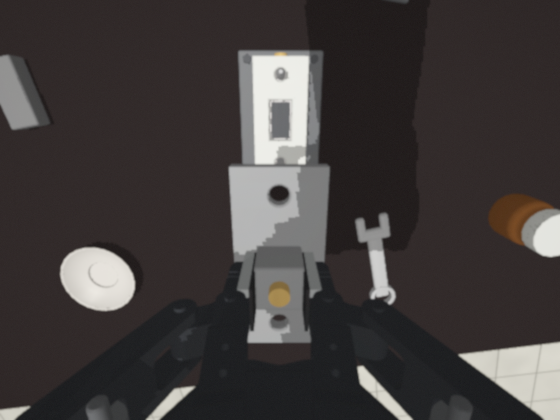

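The cover is held level and square; its near hole is at (279,193) and the pin at (280,73). Moving over the pins.

>>> servo_tool(moves=[[[0,0,0.2],[0.03,0.0008,0],10],[[0,0,0],[0.03,0,0.02],10],[[0,0,0],[0.0108,0,0.03],10],[[0,0,0],[0,0,0.03],10],[[0,0,0],[0,0,0.017],10],[[0,0,0],[0,0,0],10],[[0,0,0],[0,0,0],10],[[0,0,0],[0,0,0],10],[[0,0,0],[0,0,0],10]])

```text
time: 16.2
ee_pos: [0.5885, -0.0472, 0.0879]
tcp_rot: [180.0, 0.1, 170.6]
wrist_force: [-0.1, 0.2, -3.0]
opening: 0.023
grasp_force: 60.4
```

```bash
python3 w.py 0.5875 -0.0473 w7.png
```

```text
[ 0.58849972 -0.04717428  0.08791035] [1.79990472e+02 1.17427963e-01 1.70639764e+02] [-0.09186204  0.21884778 -3.00143571]
tool shift 0.0009659670246002257 -0.0002866398748034081
```

View pics/w7.png

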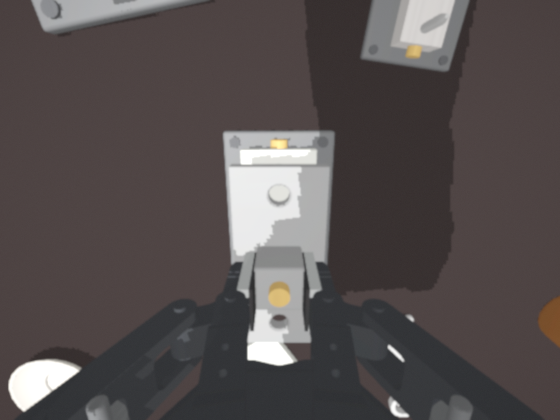

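The spacer shows white through the hole at (279,193), symmetric left and right. Lowering to just above the tips.

>>> servo_tool(moves=[[[0,0,0],[0.0004,-0.0002,0.006],10],[[0,0,0],[0,0,0.005],10],[[0,0,0],[0,0,0.003],10],[[0,0,0],[0,0,0],10],[[0,0,0],[0,0,0],10]])

```text
time: 16.75
ee_pos: [0.5872, -0.0472, 0.0723]
tcp_rot: [-180.0, -0.0, 170.6]
wrist_force: [-0.6, 0.4, -3.0]
opening: 0.0228
grasp_force: 60.4
```

>>> servo_tool(moves=[[[0,0,0],[0,0,0.003],10],[[0,0,0],[0,0,0.003],10],[[0,0,0],[0,0,0.003],10],[[0,0,0],[0,0,0.003],10],[[0,0,0],[0,0,0],10],[[0,0,0],[0,0,0],10]])

```text
time: 17.35
ee_pos: [0.5872, -0.0472, 0.0604]
tcp_rot: [-180.0, -0.0, 170.6]
wrist_force: [0.8, -0.4, -2.7]
opening: 0.0233
grasp_force: 60.4
```

Threading with no contact force. About 14 mm remain.

>>> servo_tool(moves=[[[0,0,0],[0,0,0.003],10],[[0,0,0],[0,0,0.003],10],[[0,0,0],[0,0,0.003],10],[[0,0,0],[0,0,0.002],10],[[0,0,0],[0,0,0.001],10],[[0,0,0],[0,0,0],10],[[0,0,0],[0,0,0],10]])

```text
time: 18.05
ee_pos: [0.5873, -0.0472, 0.0486]
tcp_rot: [-180.0, 0.0, 170.6]
wrist_force: [0.5, 0.0, -3.1]
opening: 0.0229
grasp_force: 60.4
```

>>> servo_tool(moves=[[[0,0,0],[0,0,0.001],10],[[0,0,0],[0,0,0.0008],10],[[0,0,0],[0,0,0],10],[[0,0,0],[0,0,0],10]])

```text
time: 18.45
ee_pos: [0.5873, -0.0472, 0.0467]
tcp_rot: [-180.0, 0.0, 170.6]
wrist_force: [0.6, -0.2, -3.3]
opening: 0.0226
grasp_force: 60.4
```

>>> servo_tool(moves=[[[0,0,0],[0,0,0.0006],10],[[0,0,0],[0,0,0],10],[[0,0,0],[0,0,0],10]])

```text
time: 18.75
ee_pos: [0.5874, -0.0472, 0.0463]
tcp_rot: [180.0, 0.0, 170.6]
wrist_force: [-0.7, 0.2, -1.7]
opening: 0.0228
grasp_force: 60.8
```

Contact is starting, so I'll release and back off.

>>> servo_tool(moves=[[[0,0,0],[0,0,0.0003],10],[[0,0,0],[0,0,0],30],[[0,0,0],[0,0,0],45],[[0,0,0],[0,0,0],60],[[0,0,0],[0,0,0],60],[[0,0,0],[0,0,0],60],[[0,0,0],[0,0,-0.02],60],[[0,0,0],[0,0,-0.04],60],[[0,0,0],[0,0,-0.05],60],[[0,0,0],[-0.04,0,-0.03],60],[[0,0,0],[-0.04,0,0],60],[[0,0,0],[0,0,0],60]])

```text
time: 19.95
ee_pos: [0.6697, -0.0608, 0.1831]
tcp_rot: [-180.0, -0.1, 170.6]
wrist_force: [-0.8, 0.1, -1.7]
opening: 0.0516
grasp_force: 0.0
```

Run:
```python
from h import *
o=get_obs();print(o['ee_pos'],o['opening'],o['wrist_force'])
p,d,c=shot("wrist","w8.png");X=cloud(d,c)
b=(abs(X[...,0]-.587)<.07)&(abs(X[...,1]+.047)<.05)
m=b&(X[...,2]>.041)&(X[...,2]<.050)
print(rect(X,m));P=X[m];print(np.linalg.lstsq(np.c_[P[:,:2]-P[:,:2].mean(0),np.ones(len(P))],P[:,2],rcond=None)[0],np.median(P[:,2]))
print(rect(X,b&(X[...,2]>.033)&(X[...,2]<.052)))
```

```text
[ 0.6697341  -0.0608297   0.18311719] 0.05158830292806564 [-0.80777744  0.14388207 -1.67986756]
[587.1 -46.8 109.3  50.1  -9.4]
[0.00025914 0.00112631 0.04518888] 0.04519828165731364
[587.1 -46.8 109.3  50.1  -9.4]
```

View pics/w8.png

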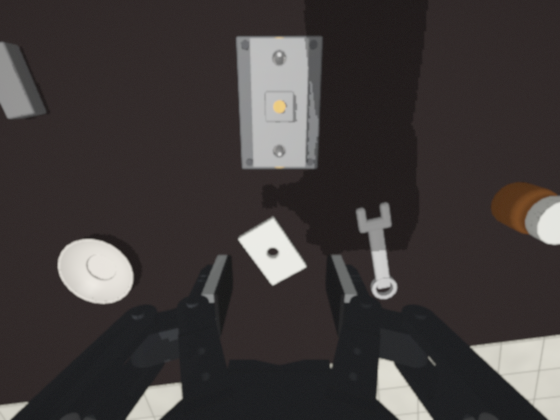

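The cover is seated: both pins come through at (279,57) and (279,151), the plate is level with its top at 45.2 mm (within calibration of 46), and it is centred. Handing in.

```bash
python3 -c "
from workcell import *
print(job_done())"
```

```text
the job is handed in; nothing more can be done
None
```

The spacer and then the cover are on the cell's pins, released and seated flat and centred by the last wrist-camera check. The bystanders are untouched, and the job was handed in at about 20 s with no verdict returned.

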